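# Spin down the wing nut on the idli stand

### The job

The brass wing nut on top of the steel idli stand is loose. Screw it down clockwise with strokes of a fingertip against its wings until it is fully home on the top plate, then move clear. Push gently: do not pinch the nut, do not lift, tip or shove the stand, and leave the cups, jar and pan lid where they are.

Things in the scene. Friction and masses are not known exactly. Their poses are not given: they have to be found in the camera images.
- idli_stand: Loose steel idli stand, 0.9 to 1.4 kg, 185 mm across, standing on four small feet on the board. Three four-cup plates on an upright centre rod of 12 mm diameter. Origin on the rod's axis at the board, z up. The top plate's flat middle (48 mm across) and cup rims lie 108 mm above the origin, its round cups sink 13 mm below that; the rod ends 130 mm above the origin. A sideways push of more than about 5 N at the nut starts to rock it; more slides or tips it.
- nut_hub (a point): Point on the axis of the brass wing nut, at mid height of its wings: 130 mm above the board when the nut is home, up to 3.5 mm higher at the start. The nut turns about the upright axis through this point. The hub is 23 mm across at its base, tapering to 18 mm 15 mm above the underside. Its two flat wings stand opposite one another: rounded ears 5 mm thick, reaching 32 mm out from the axis, from 11 to 33 mm above the nut's underside (this point is at 22 mm).
- wing_tip (a point): Outermost point of one of the two wings, 32 mm from the axis at the height of nut_hub; the direction from nut_hub to it is the direction of that wing; the other wing is exactly opposite.
- wing_nut (a joint): How far the nut is unscrewed, rad: 0 = home, hard against the top plate; it grows as the nut is turned anticlockwise seen from above, and falls as it is screwed down clockwise. 1.05 to 1.95 turns (6.6 to 12.2 rad) at the start. Right-hand thread, 1.75 mm rise per turn. It turns with under 1 N at the wings, stays where it is left, and stops firmly at 0.
- measuring_cup: Pink plastic measuring cup, 78 mm across, 85 mm tall, handle at its +y; origin at the centre of its underside. Leave alone.
- teacup: White ceramic teacup, 80 mm across, 65 mm tall, handle at its +y; origin at the centre of its underside. Leave alone.
- jar: Closed glass jar with a red screw lid, 80 mm across, 120 mm tall; origin at the centre of its underside. Leave alone.
- pan_lid: Round aluminium saucepan lid lying flat, 160 mm across, black knob on top 42 mm above the board; origin at the centre of its underside. Leave alone.

How it is judged:
At the end, for the whole second after the job is handed in: The wing nut is within 0.2 rad (about 11 degrees) of home; the stand stands upright and still within 40 mm of where it was; cups, jar and pan lid are within 20 mm of where they were (value of joint wing_nut below 0.2 rad and angle between idli_stand's own z axis and vertical below 0.03 rad and distance of idli_stand from where it was at the start of the episode below 0.04 m and linear speed of idli_stand below 0.02 m/s and distance of each of measuring_cup, teacup, jar, pan_lid from where it was at the start of the episode below 0.02 m); the robot touches nothing.
It fails at once if the wing nut or stand is pinched or forced (fingers press on it with more than 20 N) (contact force between the fingers and idli_stand above 20 N).
It fails at once if the stand is lifted off the board (its origin rises over 12 mm) (height (world z) of idli_stand above 0.012 m).
It fails at once if the stand is tipped by more than 0.15 rad (angle between idli_stand's own z axis and vertical above 0.15 rad).
It fails at once if the stand is shoved more than 40 mm (distance of idli_stand from where it was at the start of the episode above 0.04 m).
It fails at once if a cup, the jar or the pan lid is moved more than 20 mm (distance of any of measuring_cup, teacup, jar, pan_lid from where it was at the start of the episode above 0.02 m).
It also fails if it takes over 58 s, if anything falls off the work surface, if the arm or the gripper's body presses on something with over 40 N, if the wrist force passes 120 N, or if a joint passes its speed limit or range.

### The arm

A 7-joint arm with a two-finger parallel gripper is mounted at the origin on the work surface. World frame = base frame: x ahead of the robot, y to its left, z up, the work surface at z = 0. Lengths are in m, angles in rad, forces in N, time in s.
With the tool pointing down it reaches from about 0.35 to 0.775 m from the base axis. Payload 3.1 kg.
Tool frame: the origin (TCP) lies midway between the tips of the shut fingers; the grasp point (between the pads) lies 19 mm behind it (bot.grasp_offset is the y of the grasp point in the tool frame, in m); y points along the fingers, z is the direction in which the jaws open and shut, and the axes are right-handed (so a half turn about y gives the same grasp; the last joint's range is limited). The gripper opens to 85 mm and grips with 20 to 120 N. Pads are 22 mm wide; open, the fingers measure 114 mm over their backs; the gripper's body (76 mm by 85 mm) begins 54 mm behind the grasp point. The pads swing forward as they close: fully open they stand 13 mm farther back than shut.
Start: joints at [1.3, 0.311, 0.014, 1.512, -0.004, 1.319, -0.027], TCP at [0.125, -0.536, 0.231] pointing down, gripper open.
Joint ranges: [-2.7, 2.7], [-0.3, 1.91], [-1.27, 1.3], [0.12, 2.57], [-1.44, 4.58], [0.2, 2.03], [-3.05, 3.05]. Speed limits (rad/s): [2.79, 2.79, 3.14, 3.14, 3.14, 3.14, 3.14].

### API

Orientations are given as [roll, pitch, yaw] about the fixed x, y, z axes, in that order (R = Rz(yaw) Ry(pitch) Rx(roll)).
In Python, from workcell import bot gives the robot as it stands. The module is installed in compiled form; this text tells all that it offers.
- The arm moves only by the shell command python3 -m inch 'ROWS' [OPENING]. ROWS is JSON, a list of rows, each an object with "slide": the shift along the tool's x, y, z as a fraction of full scale, a list of three; "dr": the turn, a rotation vector about the tool's x, y, z as a fraction of full scale, a list of three. A call has 1 to 12 rows; each row is the pose to reach, as a shift and turn from the pose commanded when the call began, along the tool's axes at that moment; what a row does not reach only later rows make up. Full scale, the value 1, is 0.3 m for a shift and 30 degrees for a turn. A row lasts 1/12 s, in which the tool goes at most 41.7 mm and 7.16 degrees, less where a joint would pass 70% of its speed; a pose out of reach is approached as far as the arm can. A call with a number of a shift or a turn outside -1 to 1 is refused whole. A call with a gripper value outside its range is refused whole. OPENING is the gripper command: -1 is shut, 1 is fully open, values between are in proportion, set as the call begins (- or left out, the last holds). The fingers move at their own pace and stop on an object; the grip force is fixed at half the most. Time passes only in rows, so rows that repeat a pose let the fingers close. It gives the time, the measured TCP pose, the force and the opening at its end, in the units of the state.
- bot.get_state(): the state, without advancing time (a new reading comes with each control period).
- bot.get_image(name): name is "scene" or "top" or "wrist"; returns a dict with "frame" (384x512x3 uint8, blue, green, red), "intrinsics" (3x3 intrinsics, pixels), "world_from_camera" (4x4, takes a point from camera to world coordinates); the wrist camera has in their place "hand_eye" (4x4, takes a point from camera to tool coordinates, whose origin is the TCP and whose axes are the tool frame's). Camera axes: x right, y down, z forward; pixel columns grow to the right and rows downward; lengths in m; the calibration is good to about 2 mm. A picture is of the moment at which its call begins: read the wrist's pose just before it. There is no depth.
- bot.sign_off(): hands the job in, once; it reports no verdict.
The state is a dict: "t": time; "joints": joint angles; "joint_velocities": joint speeds; "tau": joint torques, N m; "tcp_pos": TCP position; "eef_rot": TCP orientation; "wrist_force": force on the tool from outside, world axes, zero at the start; "moment": the same for the moment, N m; "grip_width": finger opening in m.
Only numpy, scipy, OpenCV 4.12 (cv2) and the standard library are available. Lean on these libraries where they do the work, as an engineer would, in place of code of your own. Each camera call takes 0.05 s, during which the arm holds its last target.

## Working session

There is one attempt and no reset: what is moved stays moved. The work goes in short steps, Python scripts to look and compute and a shell command to move; the robot and the scene stay as the last step left them, time stands still between calls to the robot, and variables do not carry over. Pictures are saved under pics/ and viewed, and the job is handed in when it is done.

```bash
mkdir -p pics
python3 - <<'E'
from workcell import bot
import cv2
s=bot.get_state()
print({k:(v if not hasattr(v,'round') else v) for k,v in s.items()}, bot.grasp_offset)
for n in ("scene","top"):
    d=bot.get_image(n); cv2.imwrite(f"pics/{n}0.png",d["frame"]); print(n,d["intrinsics"],d["world_from_camera"])
d=bot.get_image("wrist");cv2.imwrite("pics/wrist0.png",d["frame"]);print(d["hand_eye"])
E
```

```text
{'t': 0.0, 'joints': array([ 1.30029657,  0.31174246,  0.01400156,  1.51308057, -0.00443479,
        1.31915364, -0.02719512]), 'joint_velocities': array([ 6.17225827e-05,  5.09214575e-04, -1.54642346e-04, -1.31157660e-03,
       -1.49762477e-03, -8.18866311e-04,  4.17680618e-04]), 'tau': array([ 1.31953066e-04, -3.79915166e+01,  1.45952711e-01, -2.30589169e+01,
        1.21910530e-02,  1.35101078e-02,  2.42184640e-06]), 'tcp_pos': array([ 0.124599  , -0.53495642,  0.23020234]), 'eef_rot': array([-1.57314842e+00, -6.58782778e-05, -2.91272907e+00]), 'wrist_force': array([-0.02500333,  0.14610836, -0.41670351]), 'moment': array([-0.00617068,  0.04723486, -0.00295496]), 'grip_width': 0.08547170200693789} -0.0187
scene [[379.64518196   0.         255.01717584]
 [  0.         379.64518196 189.05928435]
 [  0.           0.           1.        ]] [[-0.29855268  0.8048278  -0.51295078  1.05239341]
 [ 0.95438714  0.2536729  -0.15746507  0.1228176 ]
 [ 0.00338945 -0.53656525 -0.84385203  0.82423579]
 [ 0.          0.          0.          1.        ]]
top [[412.85828543   0.         252.80617538]
 [  0.         412.85828543 188.47083861]
 [  0.           0.           1.        ]] [[-0.05638913 -0.96985074  0.23708607  0.36915483]
 [-0.99840469  0.05408892 -0.01620083  0.00902856]
 [ 0.00288866 -0.23762139 -0.97135356  1.1175847 ]
 [ 0.          0.          0.          1.        ]]
[[ 9.23870626e-04  9.48368063e-01  3.17170558e-01 -8.10533353e-02]
 [ 2.82083822e-06 -3.17170696e-01  9.48368467e-01 -1.43824625e-01]
 [ 9.99999573e-01 -8.75275082e-04 -2.95699882e-04  2.87951926e-04]
 [ 0.00000000e+00  0.00000000e+00  0.00000000e+00  1.00000000e+00]]
```

View pics/scene0.png

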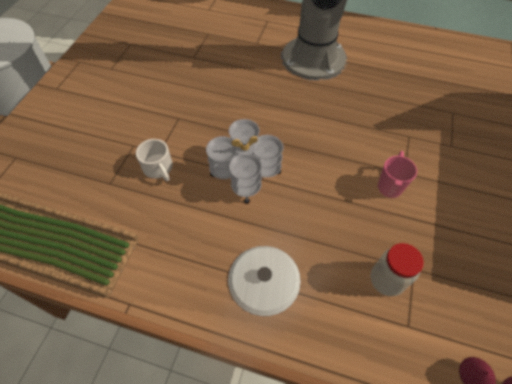

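View pics/top0.png

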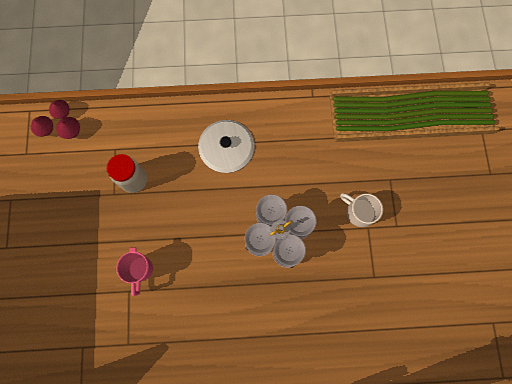

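```bash
python3 - <<'E'
import cv2
im=cv2.imread("pics/top0.png");cv2.imwrite("pics/t0z.png",cv2.resize(im[60:210,170:370],None,fx=4,fy=4,interpolation=cv2.INTER_CUBIC))
E
cat > h.py <<'E'
import numpy as np, cv2
from scipy.spatial.transform import Rotation as R
from workcell import bot
def cam(n):
    s=bot.get_state(); d=bot.get_image(n)
    if n=="wrist":
        T=np.eye(4); T[:3,:3]=R.from_euler('xyz',s['eef_rot']).as_matrix(); T[:3,3]=s['tcp_pos']; d['W']=T@d['hand_eye']
    else: d['W']=np.array(d['world_from_camera'])
    return d
def onz(d,px,z):
    px=np.atleast_2d(px).astype(float); K=d['intrinsics'];W=d['W']
    r=np.c_[px,np.ones(len(px))]@np.linalg.inv(K).T@W[:3,:3].T
    c=W[:3,3]; return c+r*((z-c[2])/r[:,2])[:,None]
def brass(d,sm=110):
    h=cv2.cvtColor(d['frame'],cv2.COLOR_BGR2HSV)
    return cv2.inRange(h,(15,sm,60),(35,255,255))
def to_tool(s,v): return R.from_euler('xyz',s['eef_rot']).as_matrix().T@np.array(v)
E
python3 - <<'E'
from h import *
for n in("top","scene"):
    d=cam(n); m=brass(d)
    # limit
    k,l,st,c=cv2.connectedComponentsWithStats(m)
    for i in range(1,k):
        if st[i,4]>3: print(n,st[i],c[i],onz(d,c[i],.14).round(3))
    f=d['frame']
    z=f[180:280,230:330] if n=="top" else f[110:210,195:295]
    cv2.imwrite(f"pics/{n}0z.png",cv2.resize(z,None,fx=6,fy=6,interpolation=cv2.INTER_CUBIC))
E
```

```text
top [474  77   4   1   4] [475.5  77. ] [[ 0.875 -0.606  0.14 ]]
top [414  79   4   5   7] [415.85714286  81.14285714] [[ 0.872 -0.448  0.14 ]]
top [ 319   79  193  100 3855] [417.48664073 124.49001297] [[ 0.751 -0.434  0.14 ]]
top [499  78   3   2   4] [499.75  78.75] [[ 0.866 -0.668  0.14 ]]
top [502  79  10   6  20] [507.55  82.  ] [[ 0.856 -0.686  0.14 ]]
top [492  80   8  11  20] [495.25  85.25] [[ 0.849 -0.653  0.14 ]]
top [491  83   3   4   6] [492.          84.33333333] [[ 0.852 -0.645  0.14 ]]
top [338  87   4   1   4] [339.5  87. ] [[ 0.866 -0.247  0.14 ]]
top [499  86   5   5  12] [501.08333333  87.83333333] [[ 0.841 -0.666  0.14 ]]
top [505  86   7   6  11] [507.90909091  88.72727273] [[ 0.837 -0.683  0.14 ]]
top [272  89   7   8  18] [275.33333333  92.61111111] [[ 0.859 -0.08   0.14 ]]
top [282  89   3   3   5] [283.   90.2] [[ 0.865 -0.1    0.14 ]]
top [311  89   6   3   9] [314.22222222  89.77777778] [[ 0.862 -0.181  0.14 ]]
top [319  88   4   3   7] [320.14285714  88.71428571] [[ 0.864 -0.197  0.14 ]]
top [214  91  27  18  92] [229.01086957 100.19565217] [[0.845 0.041
[... 28231 characters left out ...]
365.75] [[0.874 0.391 0.14 ]]
scene [437 366   2   3   4] [437.5 367. ] [[0.878 0.386 0.14 ]]
scene [445 369   4   3   4] [446.5 370. ] [[0.878 0.4   0.14 ]]
scene [424 374   7   6  14] [426.92857143 377.07142857] [[0.898 0.37  0.14 ]]
scene [433 374   5   6  14] [434.85714286 376.85714286] [[0.894 0.382 0.14 ]]
scene [436 374   6   8  10] [439.  377.3] [[0.893 0.389 0.14 ]]
scene [447 374   4   6   8] [449.25  376.625] [[0.887 0.405 0.14 ]]
scene [442 376   3   2   4] [443.  376.5] [[0.89  0.395 0.14 ]]
scene [454 378   4   3   4] [455.5 379. ] [[0.887 0.415 0.14 ]]
scene [439 381   2   3   4] [439.5 382. ] [[0.9  0.39 0.14]]
scene [287 382   4   2   4] [288.5  382.75] [[0.974 0.157 0.14 ]]
```

View pics/top0z.png

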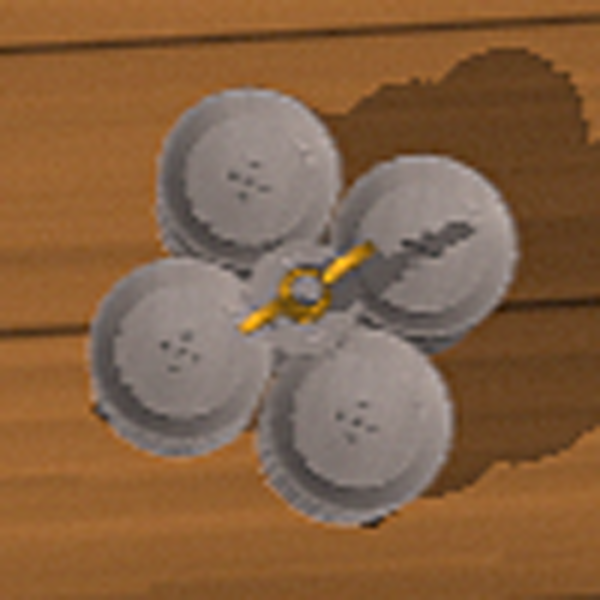

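View pics/scene0z.png

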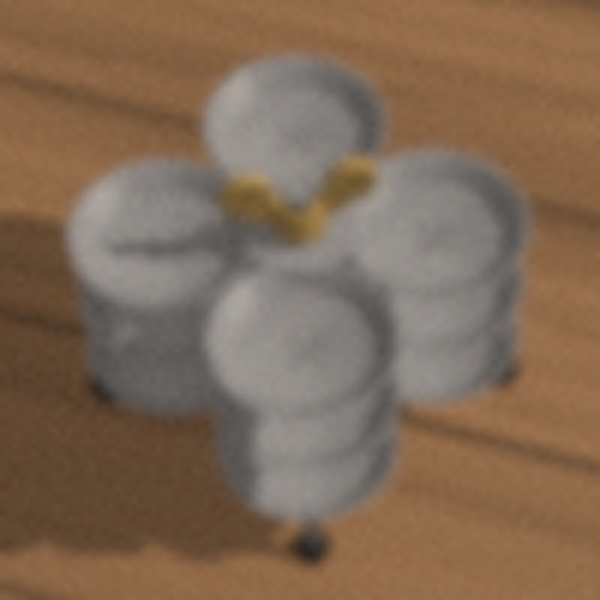

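The top view shows the nut hub at about (281,228), with wing tips near (271,235) and (292,221). I'll measure it with a mask limited to that region.

```bash
cat >> h.py <<'E'
def roi(d,c,r,sm=110):
    m=brass(d,sm); o=np.zeros_like(m); x,y=int(c[0]),int(c[1]); o[y-r:y+r,x-r:x+r]=m[y-r:y+r,x-r:x+r]; return o
def proj(d,P):
    p=np.linalg.inv(d['W'])@np.r_[P,1]; q=d['intrinsics']@p[:3]; return q[:2]/q[2]
E
python3 - <<'E'
from h import *
for n,c,r in(("top",(281,228),14),("scene",(245,144),16)):
    d=cam(n); m=roi(d,c,r,120)
    ys,xs=np.nonzero(m); P=onz(d,np.c_[xs,ys],.133)[:,:2]
    (cx,cy),wh,a=cv2.minAreaRect(P.astype(np.float32)*1000)
    C=P-P.mean(0);w,v=np.linalg.eigh(C.T@C); u=v[:,1]; t=C@u
    print(n,len(xs),"mean",P.mean(0).round(4),"rect",cx,cy,wh,"dir",np.degrees(np.arctan2(u[1],u[0])),"ext",t.min(),t.max(), "midtip", (P.mean(0)+u*(t.min()+t.max())/2).round(4))
d=cam("top")
# others
h=cv2.cvtColor(d['frame'],cv2.COLOR_BGR2HSV)
print(onz(d,[(135,268),(136,290)],.04),onz(d,[(365,209),(345,198)],.06),onz(d,(121,168),.12),onz(d,(226,146),.01))
E
```

```text
top 89 mean [ 0.5077 -0.0687] rect 508.4897766113281 -69.51994323730469 (20.424034118652344, 60.91830062866211) dir 119.69272228161086 ext -0.03259452616770802 0.0305635053408617 midtip [ 0.5082 -0.0696]
scene 102 mean [ 0.5185 -0.0687] rect 519.34326171875 -66.22811126708984 (31.299365997314453, 54.7127685546875) dir 122.65458432420527 ext -0.025414630727870282 0.02972793524196693 midtip [ 0.5174 -0.0669]
[[0.43939527 0.30448521 0.04      ]
 [0.3843537  0.30134232 0.04      ]] [[ 0.55597598 -0.2976014   0.06      ]
 [ 0.58811494 -0.24870932  0.06      ]] [[0.68403924 0.32046894 0.12      ]] [[0.76737219 0.05938485 0.01      ]]
```

```bash
python3 -m inch '[{"slide":[-0.72,0,-0.63],"dr":[0,0.437,0]},{"slide":[-0.72,0,-0.63],"dr":[0,0.437,0]},{"slide":[-0.72,0,-0.63],"dr":[0,0.437,0]},{"slide":[-0.72,0,-0.63],"dr":[0,0.437,0]},{"slide":[-0.72,0,-0.63],"dr":[0,0.437,0]},{"slide":[-0.72,0,-0.63],"dr":[0,0.437,0]},{"slide":[-0.72,0,-0.63],"dr":[0,0.437,0]},{"slide":[-0.72,0,-0.63],"dr":[0,0.437,0]},{"slide":[-0.72,0,-0.63],"dr":[0,0.437,0]}]' -1
```

```text
t: 1.15
tcp_pos: [0.2939, -0.3006, 0.2317]
eef_rot: [-1.57, 0.001, -3.135]
wrist_force: [-0.9, -1.1, 0.2]
grip_width: 0.0001
```

Now the axes line up with the world: slide = -(Δx, Δz, Δy)/0.3. I need Δ = (0.166, 0.23).

```bash
python3 -m inch '[{"slide":[-0.55,0,-0.77],"dr":[0,0,0]},{"slide":[-0.55,0,-0.77],"dr":[0,0,0]},{"slide":[-0.55,0,-0.77],"dr":[0,0,0]},{"slide":[-0.55,0,-0.77],"dr":[0,0,0]},{"slide":[-0.55,0,-0.77],"dr":[0,0,0]},{"slide":[-0.55,0,-0.77],"dr":[0,0,0]},{"slide":[-0.55,0,-0.77],"dr":[0,0,0]},{"slide":[-0.55,0,-0.77],"dr":[0,0,0]},{"slide":[-0.55,0,-0.77],"dr":[0,0,0]},{"slide":[-0.55,0,-0.77],"dr":[0,0,0]}]'
python3 - <<'E'
from h import *
d=cam("wrist"); cv2.imwrite("pics/w1.png",d["frame"]); s=bot.get_state(); print(s['t'],s['tcp_pos'],s['eef_rot'],s['wrist_force'])
print(proj(d,[.508,-.069,.133]),d['W'][:3,3],proj(d,s['tcp_pos']))
E
```

```text
t: 1.98
tcp_pos: [0.4568, -0.0738, 0.2309]
eef_rot: [-1.57, -0.001, 3.139]
wrist_force: [-0.4, -0.4, 0.2]
grip_width: 0.0002
2.0333 [ 0.45657523 -0.07430948  0.23097584] [-1.56949130e+00 -1.10480390e-03  3.13743629e+00] [0.16819717 0.36081043 0.78585188]
[248.11522586 121.9483599 ] [ 0.53813264 -0.07425789  0.37467622] [255.50996746 245.06919566]
```

View pics/w1.png

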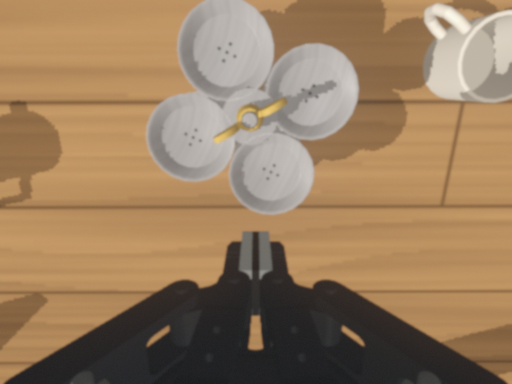

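Run:
```python
from h import *
d=cam("wrist"); print(d['intrinsics'][0,0])
m=roi(d,(250,120),45,110)
k,l,st,c=cv2.connectedComponentsWithStats(m); i=1+np.argmax(st[1:,4]); print(st[1:])
z=d['frame'][60:180,180:320].copy(); z[l[60:180,180:320]==i]=(255,0,255)
cv2.imwrite("pics/w1z.png",np.hstack([cv2.resize(x,None,fx=2.8,fy=2.8,interpolation=cv2.INTER_NEAREST) for x in(z,d['frame'][60:180,180:320])]))
ys,xs=np.nonzero(l==i); 
for zz in(.131,.135,.139):
    P=onz(d,np.c_[xs,ys],zz)[:,:2]; C=P-P.mean(0);w,v=np.linalg.eigh(C.T@C);u=v[:,1];t=C@u
    print(zz,P.mean(0).round(4),np.degrees(np.arctan2(u[1],u[0])),t.min(),t.max(),P.mean(0)+u*(t.min()+t.max())/2)
print(onz(d,(249.5,119.5),.130))
```

```text
309.97168431306443
[[214  98  71  44 615]]
0.131 [ 0.5112 -0.0711] 118.73706900601704 -0.02914243126007896 0.033372298650098726 [ 0.51014609 -0.06923039]
0.135 [ 0.5116 -0.0711] 118.73706900601704 -0.028664117317061096 0.03282456000700355 [ 0.51060102 -0.06932268]
0.139 [ 0.512  -0.0712] 118.73706900601704 -0.028185803374043313 0.03227682136390824 [ 0.51105595 -0.06941498]
[[ 0.50925088 -0.0706056   0.13      ]]
```

View pics/w1z.png

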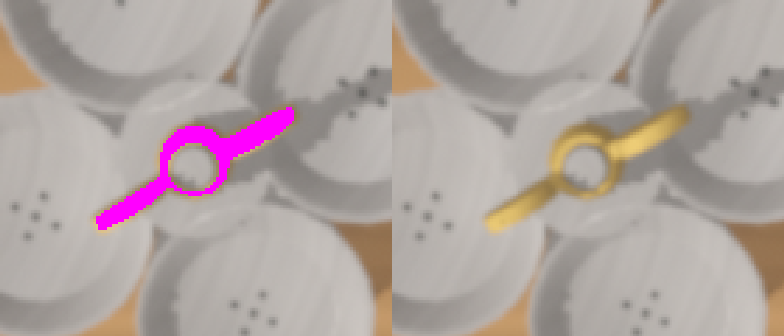

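```bash
python3 -m inch '[{"slide":[-0.093,0,0],"dr":[0,0,0]},{"slide":[-0.093,0.1,0],"dr":[0,0,0]},{"slide":[-0.093,0.2,0],"dr":[0,0,0]},{"slide":[-0.093,0.28,0],"dr":[0,0,0]},{"slide":[-0.093,0.33,0],"dr":[0,0,0]},{"slide":[-0.093,0.353,0],"dr":[0,0,0]},{"slide":[-0.093,0.353,0],"dr":[0,0,0]},{"slide":[-0.093,0.353,0],"dr":[0,0,0]}]'
python3 - <<'E'
from h import *
d=cam("wrist"); s=bot.get_state(); print(s['t'],s['tcp_pos'],s['eef_rot'],s['wrist_force'])
cv2.imwrite("pics/w2.png",d["frame"])
m=cam("scene")['frame'][90:220,165:335]; cv2.imwrite("pics/s2.png",cv2.resize(m,None,fx=4,fy=4,interpolation=cv2.INTER_CUBIC))
E
```

```text
t: 2.75
tcp_pos: [0.4853, -0.0727, 0.1259]
eef_rot: [-1.57, 0.001, 3.14]
wrist_force: [0.6, 0.4, 0.0]
grip_width: -0.0002
2.8 [ 0.48602076 -0.07250245  0.12659824] [-1.57004251e+00  2.31517799e-03  3.14013750e+00] [0.09849429 0.43042946 0.33025673]
```

View pics/w2.png

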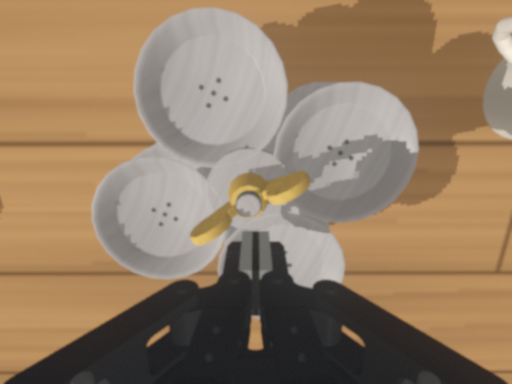

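View pics/s2.png

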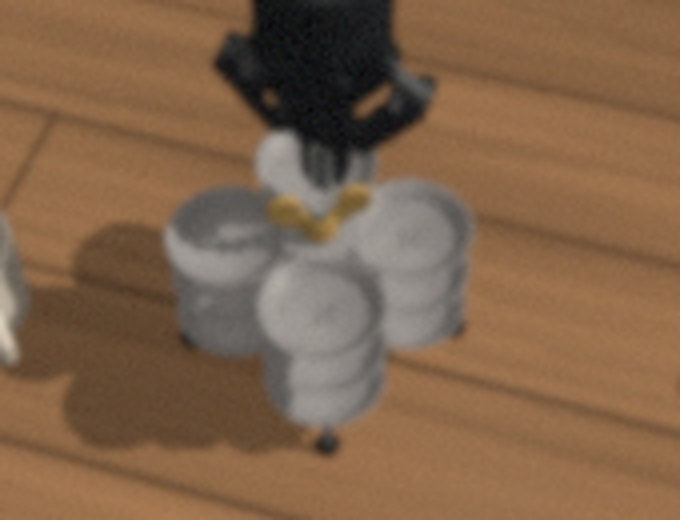

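The wrist view shows the hub at (248,204), the wings at (207,226) and (290,186), and the fingertip at (255,240). The finger is on the -x side and clear of everything. Next I'll work out the orbit rows.

```bash
cat > orbit.py <<'E'
import sys,numpy as np
a0,st,n=map(float,sys.argv[1:4]); r0=25 if len(sys.argv)<5 else float(sys.argv[4])
p=lambda a:r0*np.array([np.cos(np.radians(a)),np.sin(np.radians(a))])
print(' '.join(f"{a0-st*i:.0f}:[{-(p(a0-st*i)-p(a0))[0]/300:.3f},0,{-(p(a0-st*i)-p(a0))[1]/300:.3f}]" for i in range(1,int(n)+1)))
E
python3 orbit.py 188 15 12; python3 orbit.py 8 15 12
```

```text
173:[0.000,0,-0.022] 158:[-0.005,0,-0.043] 143:[-0.016,0,-0.062] 128:[-0.031,0,-0.077] 113:[-0.050,0,-0.088] 98:[-0.071,0,-0.094] 83:[-0.093,0,-0.094] 68:[-0.114,0,-0.089] 53:[-0.133,0,-0.078] 38:[-0.148,0,-0.063] 23:[-0.159,0,-0.044] 8:[-0.165,0,-0.023]
-7:[-0.000,0,0.022] -22:[0.005,0,0.043] -37:[0.016,0,0.062] -52:[0.031,0,0.077] -67:[0.050,0,0.088] -82:[0.071,0,0.094] -97:[0.093,0,0.094] -112:[0.114,0,0.089] -127:[0.133,0,0.078] -142:[0.148,0,0.063] -157:[0.159,0,0.044] -172:[0.165,0,0.023]
```

Start with a half orbit, pushing first gently to 98°, then check.

```bash
python3 -m inch '[{"slide":[0,0,-0.022],"dr":[0,0,0]},{"slide":[-0.005,0,-0.043],"dr":[0,0,0]},{"slide":[-0.016,0,-0.062],"dr":[0,0,0]},{"slide":[-0.031,0,-0.077],"dr":[0,0,0]},{"slide":[-0.050,0,-0.088],"dr":[0,0,0]},{"slide":[-0.071,0,-0.094],"dr":[0,0,0]}]'
python3 - <<'E'
from h import *
d=cam("wrist"); s=bot.get_state(); print(s['t'],s['tcp_pos'],s['wrist_force'])
cv2.imwrite("pics/w3.png",d["frame"])
E
```

```text
t: 3.35
tcp_pos: [0.5068, -0.0423, 0.1254]
eef_rot: [-1.571, -0.0, -3.14]
wrist_force: [-0.7, 0.0, -0.2]
grip_width: -0.0001
3.4 [ 0.5084203  -0.04201411  0.12546467] [0.55847992 0.52776914 0.19100204]
```

View pics/w3.png

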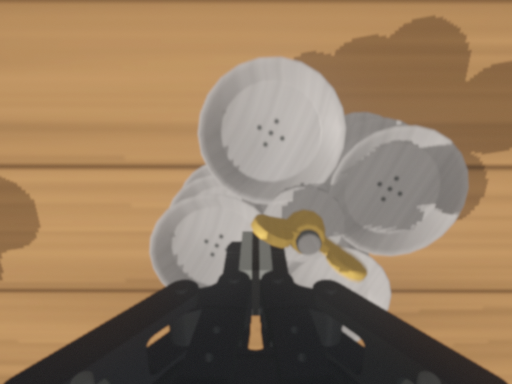

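```bash
python3 orbit.py 98 15 12; python3 orbit.py -82 15 12
```

```text
83:[-0.022,0,-0.000] 68:[-0.043,0,0.005] 53:[-0.062,0,0.016] 38:[-0.077,0,0.031] 23:[-0.088,0,0.050] 8:[-0.094,0,0.071] -7:[-0.094,0,0.093] -22:[-0.089,0,0.114] -37:[-0.078,0,0.133] -52:[-0.063,0,0.148] -67:[-0.044,0,0.159] -82:[-0.023,0,0.165]
-97:[0.022,0,0.000] -112:[0.043,0,-0.005] -127:[0.062,0,-0.016] -142:[0.077,0,-0.031] -157:[0.088,0,-0.050] -172:[0.094,0,-0.071] -187:[0.094,0,-0.093] -202:[0.089,0,-0.114] -217:[0.078,0,-0.133] -232:[0.063,0,-0.148] -247:[0.044,0,-0.159] -262:[0.023,0,-0.165]
```

The pushed wing tip is now at (262,228) with the hub at (308,243), so the nut has turned about 47° and the force is low. The finger is about 3 mm too far out in +y, so I'll correct that while continuing the half orbit.

```bash
python3 -m inch '[{"slide":[-0.022,0,0.008],"dr":[0,0,0]},{"slide":[-0.043,0,0.014],"dr":[0,0,0]},{"slide":[-0.062,0,0.025],"dr":[0,0,0]},{"slide":[-0.077,0,0.040],"dr":[0,0,0]},{"slide":[-0.088,0,0.059],"dr":[0,0,0]},{"slide":[-0.094,0,0.080],"dr":[0,0,0]},{"slide":[-0.094,0,0.102],"dr":[0,0,0]},{"slide":[-0.089,0,0.123],"dr":[0,0,0]},{"slide":[-0.078,0,0.142],"dr":[0,0,0]},{"slide":[-0.063,0,0.157],"dr":[0,0,0]},{"slide":[-0.044,0,0.168],"dr":[0,0,0]},{"slide":[-0.023,0,0.174],"dr":[0,0,0]}]'
python3 - <<'E'
from h import *
d=cam("wrist"); s=bot.get_state(); print(s['t'],s['tcp_pos'],s['wrist_force'])
cv2.imwrite("pics/w4.png",d["frame"])
E
```

```text
t: 4.4
tcp_pos: [0.5128, -0.0965, 0.1255]
eef_rot: [-1.57, 0.001, 3.141]
wrist_force: [0.4, -0.2, -0.3]
grip_width: 0.0001
4.45 [ 0.51120776 -0.09683386  0.12540095] [-0.63255228 -0.84733915 -0.17861241]
```

View pics/w4.png

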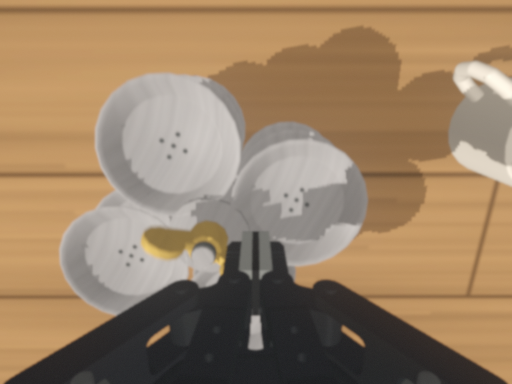

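The free wing points to (150,240) from the hub at (205,250). The nut has turned about 220° so far and the force is still under 1 N. I'll continue another 120°, which stays below the minimum 378°.

```bash
python3 -m inch '[{"slide":[0.022,0,-0.003],"dr":[0,0,0]},{"slide":[0.043,0,-0.009],"dr":[0,0,0]},{"slide":[0.062,0,-0.020],"dr":[0,0,0]},{"slide":[0.077,0,-0.035],"dr":[0,0,0]},{"slide":[0.088,0,-0.054],"dr":[0,0,0]},{"slide":[0.094,0,-0.075],"dr":[0,0,0]},{"slide":[0.094,0,-0.097],"dr":[0,0,0]},{"slide":[0.089,0,-0.118],"dr":[0,0,0]}]'
python3 - <<'E'
from h import *
d=cam("wrist"); s=bot.get_state(); print(s['t'],s['tcp_pos'],s['wrist_force'])
cv2.imwrite("pics/w5.png",d["frame"])
E
python3 orbit.py -202 15 12
```

```text
t: 5.12
tcp_pos: [0.4861, -0.0591, 0.1253]
eef_rot: [-1.571, -0.001, -3.141]
wrist_force: [-0.6, -0.5, 0.6]
grip_width: 0.0
5.1667 [ 0.48688104 -0.05717382  0.12544426] [-0.37550936  0.91947591 -0.35871825]
-217:[-0.011,0,-0.019] -232:[-0.026,0,-0.034] -247:[-0.045,0,-0.045] -262:[-0.066,0,-0.051] -277:[-0.087,0,-0.051] -292:[-0.108,0,-0.046] -307:[-0.127,0,-0.035] -322:[-0.143,0,-0.020] -337:[-0.154,0,-0.001] -352:[-0.160,0,0.020] -367:[-0.160,0,0.041] -382:[-0.155,0,0.062]
```

View pics/w5.png

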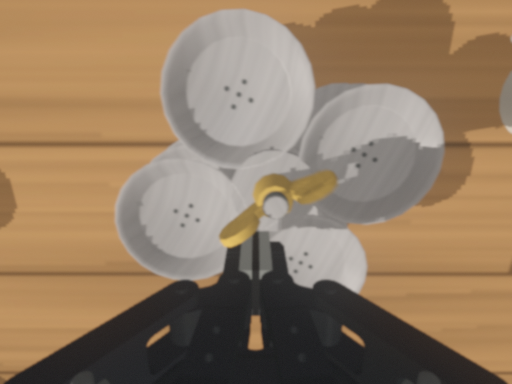

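The pushed wing tip is at (225,238), so about 354° is done and the stop could come from about 378° on. From here I'll use short 20° strokes with a force check after each.

```bash
for a in -202 -222 -242 -262 -282 -302 -322 -342 -362 -382 -402 -422 -442 -462 -482 -502 -522 -542; do python3 orbit.py $a 10 2; done
```

```text
-212:[-0.007,0,-0.013] -222:[-0.015,0,-0.025]
-232:[-0.011,0,-0.010] -242:[-0.023,0,-0.018]
-252:[-0.013,0,-0.006] -262:[-0.028,0,-0.009]
-272:[-0.015,0,-0.001] -282:[-0.029,0,0.001]
-292:[-0.014,0,0.004] -302:[-0.027,0,0.011]
-312:[-0.012,0,0.009] -322:[-0.022,0,0.019]
-332:[-0.008,0,0.012] -342:[-0.014,0,0.026]
-352:[-0.003,0,0.014] -362:[-0.004,0,0.029]
-372:[0.002,0,0.014] -382:[0.006,0,0.028]
-392:[0.007,0,0.013] -402:[0.015,0,0.025]
-412:[0.011,0,0.010] -422:[0.023,0,0.018]
-432:[0.013,0,0.006] -442:[0.028,0,0.009]
-452:[0.015,0,0.001] -462:[0.029,0,-0.001]
-472:[0.014,0,-0.004] -482:[0.027,0,-0.011]
-492:[0.012,0,-0.009] -502:[0.022,0,-0.019]
-512:[0.008,0,-0.012] -522:[0.014,0,-0.026]
-532:[0.003,0,-0.014] -542:[0.004,0,-0.029]
-552:[-0.002,0,-0.014] -562:[-0.006,0,-0.028]
```

```bash
python3 -m inch '[{"slide":[-0.007,0,-0.013],"dr":[0,0,0]},{"slide":[-0.015,0,-0.025],"dr":[0,0,0]},{"slide":[-0.015,0,-0.025],"dr":[0,0,0]}]'
```

```text
t: 5.42
tcp_pos: [0.4918, -0.0515, 0.1254]
eef_rot: [-1.572, 0.0, -3.14]
wrist_force: [-0.0, -0.2, -0.1]
grip_width: 0.0002
```

```bash
python3 -m inch '[{"slide":[-0.011,0,-0.010],"dr":[0,0,0]},{"slide":[-0.023,0,-0.018],"dr":[0,0,0]},{"slide":[-0.023,0,-0.018],"dr":[0,0,0]}]'
```

```text
t: 5.67
tcp_pos: [0.4988, -0.0466, 0.1254]
eef_rot: [-1.572, 0.0, -3.141]
wrist_force: [-0.5, 0.5, -0.3]
grip_width: -0.0
```

```bash
python3 -m inch '[{"slide":[-0.013,0,-0.006],"dr":[0,0,0]},{"slide":[-0.028,0,-0.009],"dr":[0,0,0]},{"slide":[-0.028,0,-0.009],"dr":[0,0,0]}]'
```

```text
t: 5.92
tcp_pos: [0.5059, -0.0443, 0.125]
eef_rot: [-1.571, -0.003, -3.142]
wrist_force: [-2.0, -0.3, 2.1]
grip_width: -0.0001
```

Run:
```python
from h import *
d=cam("wrist"); s=bot.get_state(); print(s['t'],s['tcp_pos'],s['wrist_force'],s['moment'])
cv2.imwrite("pics/w6.png",d["frame"])
```

```text
5.9667 [ 0.50585952 -0.04438174  0.12504535] [-3.1236578   0.23224066  0.62641305] [-0.00637356  0.60512597 -0.0428126 ]
```

View pics/w6.png

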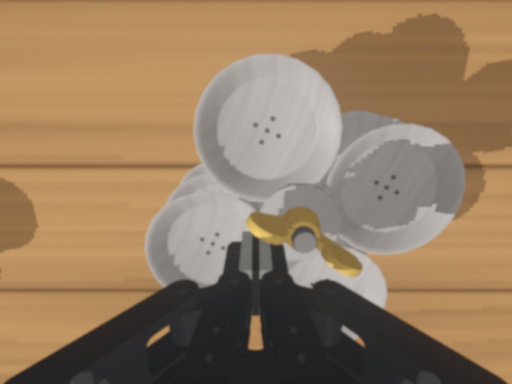

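Force has risen to about -3 N in x, against the direction of the push, at about 407° (7.1 rad). That looks like the stop. I'll hold to confirm, then nudge 1.5 mm.

```bash
python3 -m inch '[{"slide":[0,0,0],"dr":[0,0,0]},{"slide":[0,0,0],"dr":[0,0,0]}]'; python3 -m inch '[{"slide":[-0.005,0,0],"dr":[0,0,0]},{"slide":[-0.005,0,0],"dr":[0,0,0]},{"slide":[-0.005,0,0],"dr":[0,0,0]}]'
```

```text
t: 6.13
tcp_pos: [0.5059, -0.0444, 0.1251]
eef_rot: [-1.571, -0.001, -3.142]
wrist_force: [-3.6, -0.3, -0.0]
grip_width: 0.0002
t: 6.38
tcp_pos: [0.5062, -0.0444, 0.125]
eef_rot: [-1.571, -0.004, -3.142]
wrist_force: [-5.5, 0.7, 2.4]
grip_width: 0.0
```

A 1.5 mm command moved it only 0.3 mm and raised the force to 5.5 N, so this is a firm stop. I'll back off along the arc, rise, and look.

```bash
python3 -m inch '[{"slide":[0.018,0,0],"dr":[0,0,0]},{"slide":[0.035,0,0.009],"dr":[0,0,0]},{"slide":[0.05,0,0.025],"dr":[0,0,0]},{"slide":[0.05,-0.1,0.025],"dr":[0,0,0]},{"slide":[0.06,-0.2,0.035],"dr":[0,0,0]},{"slide":[0.12,-0.3,0.08],"dr":[0,0,0]},{"slide":[0.165,-0.35,0.1],"dr":[0,0,0]},{"slide":[0.165,-0.35,0.1],"dr":[0,0,0]},{"slide":[0.165,-0.35,0.1],"dr":[0,0,0]}]'
python3 - <<'E'
from h import *
d=cam("wrist"); s=bot.get_state(); print(s['t'],s['tcp_pos'],s['wrist_force'])
cv2.imwrite("pics/w7.png",d["frame"])
c=proj(d,[.510,-.070,.133]); m=roi(d,c,45,110)
k,l,st,_=cv2.connectedComponentsWithStats(m); i=1+np.argmax(st[1:,4]);ys,xs=np.nonzero(l==i)
P=onz(d,np.c_[xs,ys],.133)[:,:2]; C=P-P.mean(0);w,v=np.linalg.eigh(C.T@C);u=v[:,1];t=C@u
print(P.mean(0).round(4),np.degrees(np.arctan2(u[1],u[0])),t.min(),t.max(),P.mean(0)+u*(t.min()+t.max())/2)
E
```

```text
t: 7.13
tcp_pos: [0.4592, -0.0757, 0.2316]
eef_rot: [-1.569, 0.004, 3.139]
wrist_force: [-0.1, -0.3, -0.3]
grip_width: -0.0001
7.1833 [ 0.4587493  -0.07489801  0.23037732] [-0.47602086 -0.42906098 -0.86133763]
[ 0.5121 -0.0691] 64.89272070019778 -0.03142075496079788 0.029838613081630164 [ 0.51171653 -0.06985511]
```

View pics/w7.png

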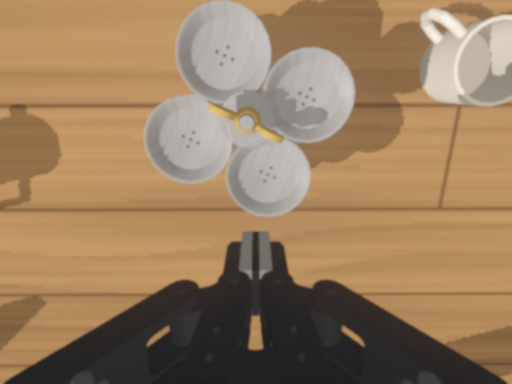

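The wing axis now lies at 64.9°. Tracked through one revolution, that is about 414° (7.2 rad) of turning, and the stand looks unmoved. To be sure this is home rather than a snag, I'll push the other wing independently.

```bash
python3 -m inch '[{"slide":[-0.12,0,0.02],"dr":[0,0,0]},{"slide":[-0.233,0,0.037],"dr":[0,0,0]},{"slide":[-0.233,0.05,0.037],"dr":[0,0,0]},{"slide":[-0.233,0.15,0.037],"dr":[0,0,0]},{"slide":[-0.233,0.25,0.037],"dr":[0,0,0]},{"slide":[-0.233,0.32,0.037],"dr":[0,0,0]},{"slide":[-0.233,0.353,0.037],"dr":[0,0,0]},{"slide":[-0.233,0.353,0.037],"dr":[0,0,0]},{"slide":[-0.233,0.353,0.037],"dr":[0,0,0]}]'; python3 orbit.py -40 10 7
```

```text
t: 7.93
tcp_pos: [0.5284, -0.0851, 0.1239]
eef_rot: [-1.572, -0.001, -3.141]
wrist_force: [0.4, -0.3, 0.4]
grip_width: -0.0002
-50:[0.010,0,0.010] -60:[0.022,0,0.019] -70:[0.035,0,0.025] -80:[0.049,0,0.029] -90:[0.064,0,0.030] -100:[0.078,0,0.029] -110:[0.092,0,0.025]
```

```bash
python3 -m inch '[{"slide":[0.010,0,0.010],"dr":[0,0,0]},{"slide":[0.022,0,0.019],"dr":[0,0,0]},{"slide":[0.035,0,0.025],"dr":[0,0,0]},{"slide":[0.042,0,0.028],"dr":[0,0,0]},{"slide":[0.042,0,0.028],"dr":[0,0,0]}]';python3 -m inch '[{"slide":[0.008,0,0],"dr":[0,0,0]},{"slide":[0.008,0,0],"dr":[0,0,0]},{"slide":[0.008,0,0],"dr":[0,0,0]}]'
```

```text
t: 8.35
tcp_pos: [0.5154, -0.0949, 0.1252]
eef_rot: [-1.57, 0.001, 3.14]
wrist_force: [-0.9, -0.5, 0.5]
grip_width: -0.0002
t: 8.6
tcp_pos: [0.5149, -0.0945, 0.1252]
eef_rot: [-1.57, 0.004, 3.141]
wrist_force: [3.5, -2.1, -0.7]
grip_width: 0.0003
```

```bash
python3 -m inch '[{"slide":[0.008,0,0],"dr":[0,0,0]},{"slide":[0.008,0,0],"dr":[0,0,0]},{"slide":[0.008,0,0],"dr":[0,0,0]}]'
```

```text
t: 8.85
tcp_pos: [0.513, -0.0945, 0.1253]
eef_rot: [-1.57, 0.005, -3.142]
wrist_force: [5.0, -1.9, -0.5]
grip_width: 0.0001
```

```bash
python3 -m inch '[{"slide":[-0.03,0,-0.005],"dr":[0,0,0]},{"slide":[-0.05,0,-0.015],"dr":[0,0,0]},{"slide":[-0.06,-0.05,-0.02],"dr":[0,0,0]},{"slide":[-0.06,-0.15,-0.02],"dr":[0,0,0]},{"slide":[-0.06,-0.26,-0.02],"dr":[0,0,0]},{"slide":[0.03,-0.35,-0.04],"dr":[0,0,0]},{"slide":[0.18,-0.35,-0.06],"dr":[0,0,0]},{"slide":[0.18,-0.35,-0.06],"dr":[0,0,0]},{"slide":[0.18,-0.35,-0.06],"dr":[0,0,0]},{"slide":[0.18,-0.35,-0.06],"dr":[0,0,0]}]'
cat > look.py <<'E'
from h import *
import sys
d=cam("wrist"); s=bot.get_state(); print(s['t'],s['tcp_pos'],s['wrist_force'])
cv2.imwrite(f"pics/{sys.argv[1]}.png",d["frame"])
c=proj(d,[.510,-.070,.133]); m=roi(d,c,45,110)
k,l,st,_=cv2.connectedComponentsWithStats(m); i=1+np.argmax(st[1:,4]);ys,xs=np.nonzero(l==i)
P=onz(d,np.c_[xs,ys],.133)[:,:2]; C=P-P.mean(0);w,v=np.linalg.eigh(C.T@C);u=v[:,1];t=C@u
print(P.mean(0).round(4),np.degrees(np.arctan2(u[1],u[0])),t.min(),t.max(),P.mean(0)+u*(t.min()+t.max())/2)
E
python3 look.py w8
```

```text
t: 9.68
tcp_pos: [0.4567, -0.0757, 0.2292]
eef_rot: [-1.571, -0.001, -3.141]
wrist_force: [0.4, -0.7, -0.3]
grip_width: -0.0001
9.7333 [ 0.45749305 -0.07590912  0.22930906] [ 0.01891386 -0.24905029  1.15001236]
[ 0.5108 -0.0695] 64.35326261945961 -0.0311593874659694 0.029888082912049148 [ 0.51048691 -0.07011422]
```

View pics/w8.png

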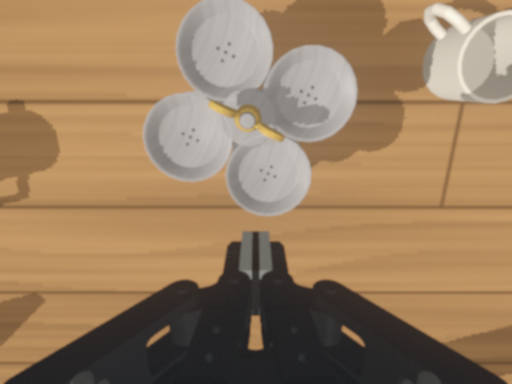

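The wing axis is at 64.4°, against 64.9° before, so nothing turned under a 5 N push on the other wing and the nut is home. I'll retreat and check the stand and its neighbours from above.

```bash
python3 -m inch '[{"slide":[0.15,-0.1,0.7],"dr":[0,0,0]},{"slide":[0.15,-0.1,0.7],"dr":[0,0,0]},{"slide":[0.15,-0.1,0.7],"dr":[0,0,0]},{"slide":[0.15,-0.1,0.7],"dr":[0,0,0]},{"slide":[0.15,-0.1,0.7],"dr":[0,0,0]},{"slide":[0.15,-0.1,0.7],"dr":[0,0,0]},{"slide":[0.15,-0.1,0.7],"dr":[0,0,0]},{"slide":[0.15,-0.1,0.7],"dr":[0,0,0]},{"slide":[0.15,-0.1,0.7],"dr":[0,0,0]}]'
python3 - <<'E'
from h import *
for n in("top","scene"):
    f=cam(n)['frame'];a=cv2.imread(f"pics/{n}0.png")
    cv2.imwrite(f"pics/{n}9.png",f)
    for name,(x0,y0,x1,y1) in ({"stand":(235,185,325,275),"teacup":(335,185,390,235),"cup":(110,245,160,300),"jar":(100,150,150,195),"lid":(190,115,262,178)} if n=="top" else {"stand":(200,112,290,205),"teacup":(130,130,180,190),"cup":(370,145,425,205),"jar":(365,235,430,305),"lid":(222,240,305,320)}).items():
        g=[cv2.cvtColor(i[y0:y1,x0:x1],cv2.COLOR_BGR2GRAY).astype(np.float32) for i in(a,f)]
        print(n,name,np.round(cv2.phaseCorrelate(*g),2))
d=cam("top");m=roi(d,(281,228),14,120);ys,xs=np.nonzero(m);P=onz(d,np.c_[xs,ys],.13)[:,:2];C=P-P.mean(0);w,v=np.linalg.eigh(C.T@C);u=v[:,1];print(len(xs),P.mean(0),np.degrees(np.arctan2(u[1],u[0])))
E
```

```text
t: 10.48
tcp_pos: [0.4133, -0.2844, 0.2589]
eef_rot: [-1.573, -0.0, -3.139]
wrist_force: [1.5, 0.4, 0.3]
grip_width: 0.0Traceback (most recent call last):
  File "<stdin>", line 7, in <module>
    return _wrapfunc(a, 'round', decimals=decimals, out=out)
    return _wrapit(obj, method, *args, **kwds)
    conv = _array_converter(obj)
ValueError: setting an array element with a sequence. The requested array has an inhomogeneous shape after 1 dimensions. The detected shape was (2,) + inhomogeneous part.
```

View pics/top9.png

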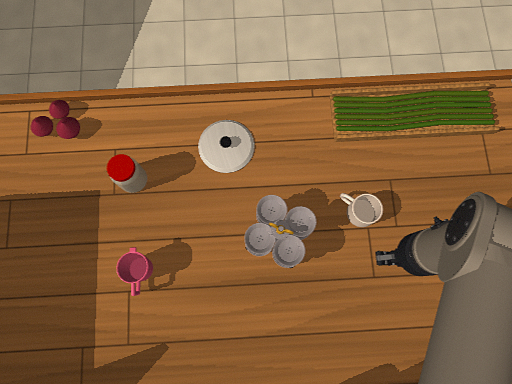

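Run:
```python
from h import *
f=cv2.imread("pics/top9.png");a=cv2.imread("pics/top0.png")
for name,(x0,y0,x1,y1) in {"stand":(235,185,325,275),"teacup":(335,185,390,235),"cup":(110,245,160,300),"jar":(100,150,150,195),"lid":(190,115,262,178)}.items():
    g=[cv2.cvtColor(i[y0:y1,x0:x1],cv2.COLOR_BGR2GRAY).astype(np.float32) for i in(a,f)]
    print(name,np.round(cv2.phaseCorrelate(*g)[0],2))
d=cam("top");m=roi(d,(281,228),14,120);ys,xs=np.nonzero(m);P=onz(d,np.c_[xs,ys],.13)[:,:2];C=P-P.mean(0);w,v=np.linalg.eigh(C.T@C);u=v[:,1];print(len(xs),P.mean(0),np.degrees(np.arctan2(u[1],u[0])))
cv2.imwrite("pics/s9z.png",cv2.resize(cam("scene")['frame'][110:210,195:295],None,fx=6,fy=6,interpolation=cv2.INTER_CUBIC))
print(bot.get_state()['t'])
```

```text
stand [-0.17  0.08]
teacup [-0.09 -0.02]
cup [-0.05 -0.05]
jar [0.02 0.47]
lid [-0.01 -0.01]
100 [ 0.50663448 -0.06849033] 65.15816727585872
10.6333
```

View pics/s9z.png

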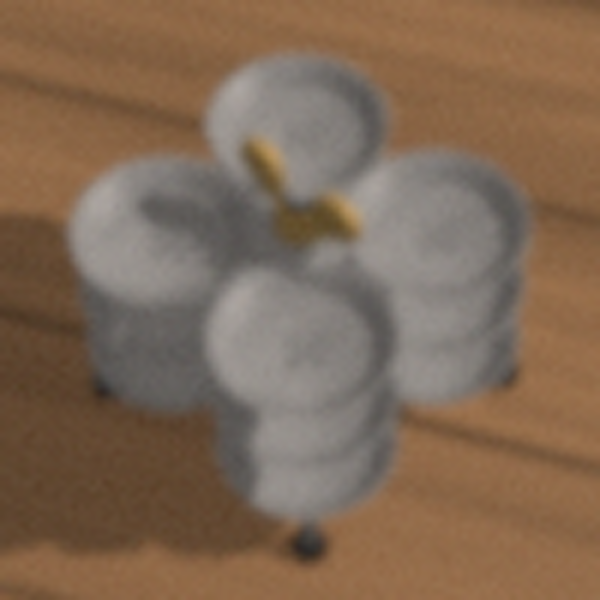

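The stand is upright, with its foot still at (310,540) in this crop. The neighbours have shifted less than 0.5 px, and the wings are at 65°. I'll let the arm settle and hand in.

```bash
python3 -m inch '[{"slide":[0,0,0],"dr":[0,0,0]},{"slide":[0,0,0],"dr":[0,0,0]},{"slide":[0,0,0],"dr":[0,0,0]}]'; python3 -c "from workcell import bot; print(bot.sign_off())"
```

```text
t: 10.88
tcp_pos: [0.4121, -0.2856, 0.2596]
eef_rot: [-1.571, 0.0, -3.141]
wrist_force: [-1.4, -0.1, 0.3]
grip_width: -0.0
the job is handed in; nothing more can be done
None
```

The wing nut is screwed down to a firm stop, and I handed the job in at about 10.9 s; no verdict came back. I pushed one wing with the shut fingertips in a clockwise orbit of about 25 mm radius, for roughly 414° (7.2 rad). That is within the 6.6 to 12.2 rad the nut could have been loose.

- **Home:** at the end of the orbit a further 1.5 mm command moved the tip only 0.3 mm, and the force rose to 5.5 N. I then pushed the other wing with about 5 N. The tip crept about 2 mm there, but the wing angle read 64.4° against 64.9° before, so the nut had not turned. The overhead view gave 65.2°.
- **Force:** both of those pushes reached or slightly passed the 5 N at which the stand can start to rock, but stayed well under the 20 N limit.
- **Stand and neighbours:** in the overhead image the stand and the other items shifted less than 0.5 px (about 1 mm) from the start. The largest shift was the jar at 0.47 px. The stand stayed upright.
- **Clear of the scene:** the arm stopped about 0.26 m up, touching nothing in the images. The last wrist force was 1.4 N, slightly above the 1 N or so I usually saw in free air.

The calibration is too coarse (2 mm) to check the nut's height directly. Home therefore rests on the stop, the second push and the angle count.

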